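# Hook a jammed eye bar out of the feed channel and reset the feeder

### The arm

A 7-joint arm with a two-finger parallel gripper is mounted at the origin on the work surface; the furniture and walls round the work are solid. World frame = base frame: x ahead of the robot, y to its left, z up, the work surface at z = 0. Lengths are in m, angles in rad, forces in N, time in s.
With the tool pointing down it reaches from about 0.4 to 0.75 m from the base axis. Payload 19.5 kg.
Tool frame: the origin (TCP) lies midway between the tips of the shut fingers; the grasp point (between the pads) lies 19 mm behind it; z points along the fingers, y is the line along which they close (so a half turn about z gives the same grasp; the last joint's range is limited). The gripper opens to 85 mm and grips with 20 to 120 N. Pads are 22 mm wide; open, the fingers measure 114 mm over their backs; the gripper's body (76 mm by 85 mm) begins 54 mm behind the grasp point. The pads swing forward as they close: fully open they stand 13 mm farther back than shut.
Start: joints at [-1.273, 0.707, -0.028, 1.485, 0.022, 0.951, -0.075], TCP at [0.192, 0.542, 0.231] pointing down, gripper open.
Joint ranges: [-2.71, 2.71], [-0.32, 2.16], [-1.57, 1.52], [0, 2.45], [-1.46, 4.6], [0, 2.02], [-2.83, 2.83]. Speed limits (rad/s): [1.89, 1.89, 2.57, 2.57, 3.01, 3.01, 3.01].

### API

Orientations are given as a 3x3 rotation matrix whose columns are the frame's x, y, z axes.
In Python, from station import manip gives the robot as it stands. The module is installed in compiled form; this text tells all that it offers.
- The arm moves only by the tool send_rows, never from a script. Its argument "moves" is a list of rows, each a list of 7 numbers: the shift along the tool's x, y, z scaled (see below), then the turn, a rotation vector about the tool's x, y, z scaled (see below), then the opening, from -1 (shut) to 1 (fully open). In form: [[x, y, z, ax, ay, az, grip], ...]. A call has 1 to 10 rows; each row is the pose to reach, as a shift and turn from the pose commanded when the call began, along the tool's axes at that moment; what a row does not reach only later rows make up. The controller multiplies each number of a shift by 0.8 m and each number of a turn by 90 degrees. A row lasts 1/12 s, in which the tool goes at most 41.7 mm and 7.16 degrees, less where a joint would pass 70% of its speed; a pose out of reach is approached as far as the arm can. A call with a number of a shift or a turn outside -1 to 1 is refused whole. A call with a gripper value outside its range is refused whole. The fingers move at their own pace and stop on an object; "newtons" is the grip in N (left out, the last holds). Time passes only in rows, so rows that repeat a pose let the fingers close. It gives the time, the measured TCP pose, the force, the opening and the grip force at its end, in the units of the state.
- manip.read_state(): the state, without advancing time (a new reading comes with each control period).
- manip.read_camera(name): name is "scene" or "side" or "wrist"; returns the picture (400x640x3 uint8, blue, green, red); there is no depth.
- manip.get_calibration(name): a dict with "fx", "fy", "cx", "cy" (pixels), "camera_from_world" (4x4, takes a point from world to camera coordinates). Camera axes: x right, y down, z forward; pixel columns grow to the right and rows downward; lengths in m; the calibration is good to about 2 mm. A picture is of the moment at which its call begins: read the wrist's pose just before it. get_calibration takes no time and is no camera call; for the wrist camera it gives the pose at the moment of the call.
- manip.job_done(): hands the job in; it is judged then, once.
The state is a dict: "time_s": time; "joints": joint angles; "joint_velocities": joint speeds; "effort": joint torques, N m; "position": TCP position; "ee_rot": TCP orientation; "ft_force": force on the tool from outside, world axes, zero at the start; "ft_torque": the same for the moment, N m; "width": opening from 0.0 (shut) to 1.0 (fully open); "grasp_force": force on a finger pad.
Only numpy, scipy, OpenCV 4.12 (cv2) and the standard library are available. Lean on these libraries where they do the work, as an engineer would, in place of code of your own. Each camera call takes 0.05 s, during which the arm holds its last target. There are 200 camera calls.

### The job

An eye bar is stuck inside the covered channel of the small feeder on the bench. Take the hooked pick from its rest, reach it in through the open mouth, drop the hook in the bar's eye and draw the bar out until it lies flat on the feeder's apron, wholly clear of the channel; do not touch the bar with the gripper while any of it is in the channel. Then lay the pick back in its rest as it was, hook down, and last push the reset plunger on top of the feeder fully down and let it come back up, leaving the mug, the tape roll and the tin where they stand.

Things in the scene. Friction and masses are not known exactly. Their poses are not given: they have to be found in the camera images.
- feeder: Fixed grey feeder; steel base 80 mm wide, 12 thick. Origin on the bench under the channel's mouth; +x points out of the mouth. Base x -165 to 150 mm; its part before the mouth is the apron, flat, no lips. Channel x -152 (closed) to 0 (open mouth), inside 42 wide, 64 high; cover top 82 above bench. Cover has an 18 mm wide slit along its middle back to x -100; the gripper does not fit slit or mouth.
- mouth (a point): Middle of the bottom edge of the channel's mouth, on the apron's top face, 12 mm above the bench. Axes as the feeder's.
- eye_bar: Loose dark steel flat bar 90 x 36 x 12 mm, 0.15 to 0.31 kg, with an upright round through-hole (eye, 20 mm) near its square end. Origin on the underside at the eye's centre; x along the bar: square end x +20, round tail x -70; z up. Lies flat on the channel floor (top of the base), square end towards the mouth, eye 35 to 60 mm inside.
- bar_eye (a point): Centre of the eye at half the bar's thickness (6 mm above its underside).
- bar_tail (a point): Middle of the bar's rounded tail end, at half thickness; 70 mm from the eye's centre.
- pick: Loose hooked pick, 0.12 kg, level in its rest, hook down. Origin mid-handle on its axis; +x along the shaft to the hook, z up. Black handle 20 wide, 22 mm high, flat sides, x -45 to +39 (grasp across it from above near the origin); ferrule 16 thick to x 50; steel shaft 8 thick on the same axis to x 140, there bent straight down; hook end 32 below the axis.
- pick_tip (a point): Lowest point of the pick's hook, at (140, 0, -32) mm in the pick's frame.
- pick_rest: Fixed: wooden base 60 mm wide, 10 high, two dark saddles with flared cheeks. Origin on the bench under the resting handle's middle, axes as the resting pick's; the pick's origin rests 68 mm above it. Rear saddle x -44 to -32 (handle; 24 mm wide at the bottom, flaring to 40), front saddle x 69 to 81 (shaft; 12 mm, flaring to 28), cheek tops to 83 above the bench. Room for fingers x -30 to 65.
- plunger (a joint): Reset plunger travel in m: 0 up, 0.014 fully down. Spring-loaded, pushed straight down, about 8 N at the bottom; it comes back up when let go.
- plunger_top (a point): Middle of the top face of the plunger, a plain light metal button 32 mm across in a dark housing, on the solid rear part of the feeder's cover, 131 mm behind the mouth.
- mug: White mug, 81 mm across, 61 mm high; bystander, leave it. Origin under its middle.
- tape_roll: Black roll of tape, 58 mm across, 19 mm high; bystander, leave it. Origin under its middle.
- tin: Small tin, 76 mm across, 58 mm high; bystander, leave it. Origin under its middle.

How it is judged:
By the outcome, as a careful person would: the job done as asked, in the order asked, and still so for the second after the job is handed in, with the robot touching nothing.
It also fails if it takes over 59 s, if anything falls off the work surface, if the arm or the gripper's body presses on something with over 40 N, if the wrist force passes 120 N, or if a joint passes its speed limit or range.

## Working session

There is one attempt and no reset: what is moved stays moved. The work goes in short steps, Python scripts to look and compute and a tool call to move; the robot and the scene stay as the last step left them, time stands still between calls to the robot, and variables do not carry over. Pictures are saved under pics/ and viewed, at most 10 in all, crops included, and the job is handed in when it is done.

Besides the shell and the picture viewer there is one more tool, called after "Request:" as a command line: name --pt "numbers of a row" for each row, then --argument value for the rest. send_rows: Moves the arm, as the interface text tells. Its arguments: {"type":"object","properties":{"moves":{"type":"array","items":{"type":"array","items":{"type":"number","minimum":-1,"maximum":1}}},"newtons":{"type":"number"}},"required":["moves"]}

```bash
mkdir -p pics
python3 - <<'E'
from station import manip
import cv2,numpy as np
s=manip.read_state();print(s['time_s'],s['position'],np.round(s['ee_rot'],3).tolist())
a=[]
for n in ['scene','side','wrist']:
    c=manip.get_calibration(n);print(n,c['fx'],c['cx'],c['cy'],np.round(c['camera_from_world'],3).tolist())
    im=manip.read_camera(n);cv2.imwrite(f'pics/{n}0.png',im)
E
```

```text
0.0 [0.19155889 0.54187119 0.23084157] [[-0.943, 0.333, -0.0], [0.333, 0.943, -0.001], [-0.0, -0.001, -1.0]]
scene 389.80972417907896 317.93969219378965 206.05156890257604 [[0.791, -0.612, -0.004, -0.35], [-0.47, -0.602, -0.645, 0.354], [0.393, 0.512, -0.764, 0.79], [0.0, 0.0, 0.0, 1.0]]
side 410.57714770753506 315.86100240922764 201.530006203592 [[0.858, -0.513, -0.008, -0.374], [-0.464, -0.769, -0.44, 0.328], [0.22, 0.382, -0.898, 1.068], [0.0, 0.0, 0.0, 1.0]]
wrist 316.3553289600267 314.11211336674523 199.71228187480355 [[0.332, 0.943, -0.001, -0.575], [0.902, -0.318, 0.292, -0.039], [0.275, -0.098, -0.956, 0.379], [0.0, 0.0, 0.0, 1.0]]
```

View pics/scene0.png

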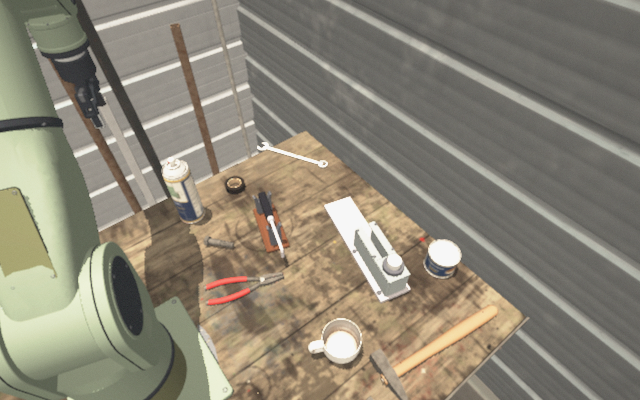

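View pics/side0.png

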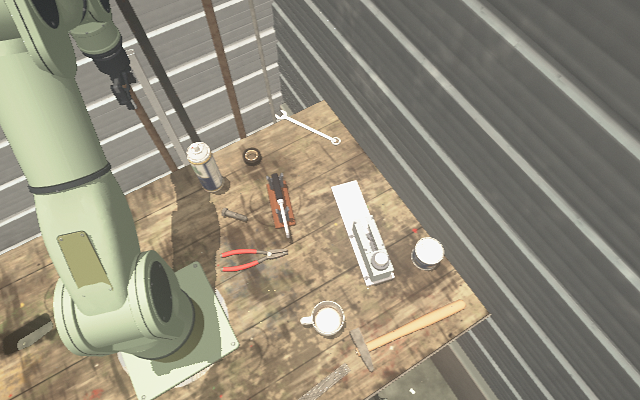

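The scene picture shows the pick in its rest (handle about 263,205, hook end about 284,260) and the feeder with its apron corner at (326,207) and plunger at (393,258). In the side picture the handle is at (275,182), the hook end at (288,238) and the plunger at (379,256).

```bash
cat > h.py <<'E'
from station import manip
import cv2,numpy as np
def ray(c,u,v):
    T=np.array(c['camera_from_world']);R=T[:3,:3];o=-R.T@T[:3,3]
    d=R.T@np.array([(u-c['cx'])/c['fx'],(v-c['cy'])/c['fy'],1]);return o,d/np.linalg.norm(d)
def onz(c,u,v,z):
    o,d=ray(c,u,v);return o+d*(z-o[2])/d[2]
def tri(*obs):
    A=0;b=0
    for c,u,v in obs:
        o,d=ray(c,u,v);P=np.eye(3)-np.outer(d,d);A=A+P;b=b+P@o
    return np.linalg.solve(A,b)
def proj(c,p):
    q=np.array(c['camera_from_world'])@np.append(p,1);return c['fx']*q[0]/q[2]+c['cx'],c['fy']*q[1]/q[2]+c['cy']
E
python3 - <<'E'
from h import *
S=manip.get_calibration('scene');D=manip.get_calibration('side');r=lambda x:print(np.round(x,3))
r(tri((S,393,258),(D,379,256)))
for u,v in[(326,207),(349,197),(378,303),(410,290)]:r(onz(S,u,v,.012))
r(onz(S,263,200,.079));r(onz(S,282,255,.072))
r(onz(S,340,345,.03));r(onz(S,443,258,.03));r(onz(S,235,185,.01))
a=cv2.imread('pics/scene0.png')[180:310,230:430];b=cv2.imread('pics/side0.png')[150:290,240:410]
cv2.imwrite('pics/c.png',cv2.resize(a,None,fx=4,fy=4,interpolation=2))
E
```

```text
[ 0.537 -0.142  0.117]
[0.569 0.127 0.012]
[0.642 0.116 0.012]
[ 0.484 -0.169  0.012]
[ 0.565 -0.191  0.012]
[0.42  0.201 0.079]
[0.367 0.037 0.072]
[ 0.35  -0.194  0.03 ]
[ 0.681 -0.184  0.03 ]
[0.414 0.355 0.01 ]
```

View pics/c.png

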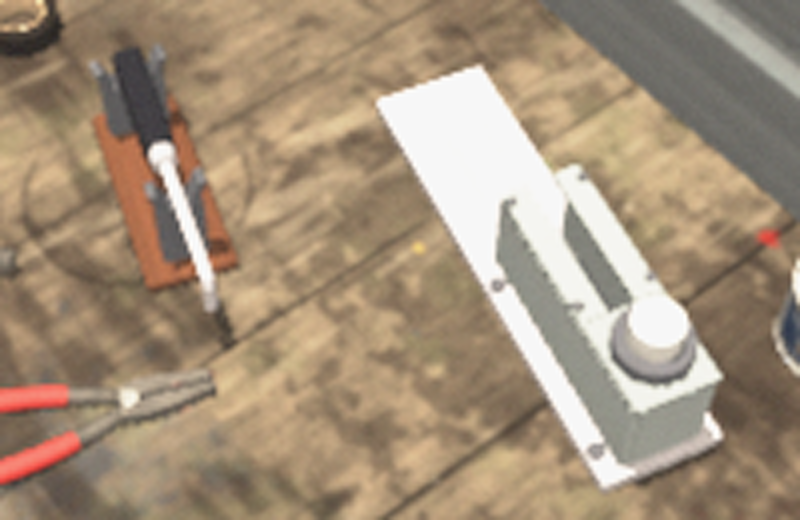

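Request:
send_rows --pt "0 0 -0.1625 0 0 0 1" --pt "0 0 -0.1625 0 0 0 1" --pt "0 0 -0.1625 0 0 0 1" --pt "0 0 -0.1625 0 0 0.2 1" --pt "-0.512 -0.3625 -0.1625 0 0 0.967 1" --pt "-0.512 -0.3625 -0.1625 0 0 0.967 1" --pt "-0.512 -0.3625 -0.1625 0 0 0.967 1" --pt "-0.512 -0.3625 -0.1625 0 0 0.967 1" --pt "-0.512 -0.3625 -0.1625 0 0 0.967 1" --pt "-0.512 -0.3625 -0.1625 0 0 0.967 1"

```text
time_s: 0.98
position: [0.3365, 0.336, 0.3614]
ee_rot: [[-0.343, 0.939, -0.0], [0.939, 0.343, 0.0], [0.0, -0.0, -1.0]]
ft_force: [0.8, 0.6, 0.1]
width: 0.999
grasp_force: 0.0
```

Request:
send_rows --pt "-0.303 0.08 0 0 0 0.41 1" --pt "-0.303 0.08 0 0 0 0.41 1" --pt "-0.303 0.08 0 0 0 0.41 1" --pt "-0.303 0.08 0 0 0 0.41 1" --pt "-0.303 0.08 0.175 0 0 0.41 1" --pt "-0.303 0.08 0.175 0 0 0.41 1" --pt "-0.303 0.08 0.175 0 0 0.41 1" --pt "-0.303 0.08 0.175 0 0 0.41 1" --pt "-0.303 0.08 0.175 0 0 0.41 1" --pt "-0.303 0.08 0.175 0 0 0.41 1"

```text
time_s: 1.82
position: [0.4801, 0.1322, 0.2204]
ee_rot: [[0.286, 0.958, -0.002], [0.958, -0.286, -0.001], [-0.002, -0.002, -1.0]]
ft_force: [-1.0, 0.2, 0.9]
width: 1.0
grasp_force: 0.0
```

Run:
```python
from h import *
import pickle
c=manip.get_calibration('wrist');im=manip.read_camera('wrist');cv2.imwrite('pics/w1.png',im);pickle.dump(c,open('w1.pkl','wb'))
s=manip.read_state();print(s['position'],np.round(s['joints'],2))
```

```text
[0.48026739 0.133125   0.22150916] [-0.53  0.63  0.34  1.78 -0.29  0.78 -0.33]
```

View pics/w1.png

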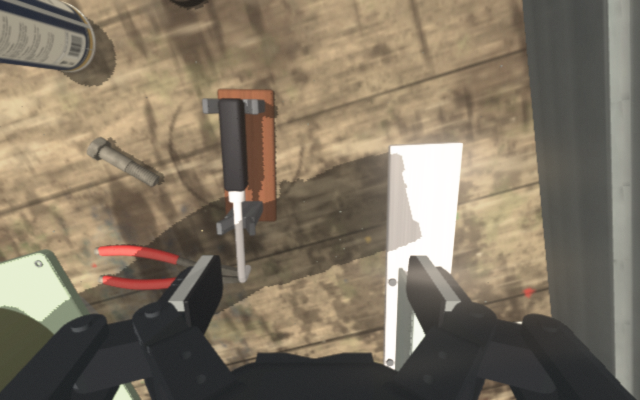

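The wrist picture shows the pick clearly: handle rear end at (232,98), ferrule at (237,195), hook bend at (242,275). The apron's far corners are at (390,146) and (462,143), and its left edge runs down to (386,360).

Run:
```python
from h import *
import pickle
c=pickle.load(open('w1.pkl','rb'));im=cv2.imread('pics/w1.png').astype(int);g=im.max(2)
def run(m,x0):
    a=x0
    while m[a-1]:a-=1
    b=x0
    while m[b+1]:b+=1
    return a-.5,b+.5
L=[];M=[]
for v in range(118,182,4):
    a,b=run(g[v]<75,232);l=onz(c,a,v,.079);r=onz(c,b,v,.057)
    L.append(np.r_[l[:2],r[:2],a,b])
L=np.array(L);print(np.round(L[::5],4))
for v in range(208,264,6):
    x0=int(237+(v-200)*.07);a,b=run(g[v]>120,x0);M.append(onz(c,(a+b)/2,v,.068)[:2]);
    if v%12==4:print(v,a,b)
M=np.array(M);print(np.round(M,4))
ang=lambda P:np.degrees(np.arctan2(*(P[-1]-P[0])[::-1]))
def fit(P,w):
    q=cv2.fitLine(P.astype(np.float32),2,0,.001,.001).ravel();s=np.sign(q[1])*w;print('fit',np.degrees(np.arctan2(s*q[1],s*q[0])),q[2:],);return q
fit(L[:,:2],-1);fit(L[:,2:4],-1);fit(M,-1)
fit(np.r_[(L[:,:2]+L[:,2:4])/2,M],-1)
# ends: handle rear/front, bend
for x,a,b in[(231,70,130),(235,170,200),(242,255,295),(240,255,295),(244,255,295)]:print(x,a,g[a:b,x].tolist())
for u,v in[(232,97.5),(235,190)]:print(onz(c,u,v,.079))
# apron
A=[];B=[]
for v in range(155,260,5):
    a,b=run(g[v]>150,430) if v<240 else (0,0)
    if b:B.append(onz(c,b,v,.012)[:2]);
    if v in(160,200):print(v,a,b)
for v in list(range(250,280,4))+list(range(290,350,5)):
    pass
print(g[160,380:400],g[300,375:400],g[350,375:400]);print(g[135:155,420])
B=np.array(B);fit(B,1)
```

```text
[[4.293e-01 2.117e-01 4.245e-01 2.121e-01 2.315e+02 2.325e+02]
 [4.231e-01 1.956e-01 4.179e-01 1.948e-01 2.315e+02 2.325e+02]
 [4.168e-01 1.790e-01 4.110e-01 1.768e-01 2.315e+02 2.325e+02]
 [4.031e-01 1.637e-01 4.068e-01 1.573e-01 2.235e+02 2.355e+02]]
208 232.5 241.5
220 232.5 242.5
232 234.5 242.5
244 235.5 243.5
256 235.5 244.5
[[0.4009 0.1302]
 [0.3987 0.1243]
 [0.3969 0.1182]
 [0.3951 0.1121]
 [0.3933 0.1059]
 [0.3915 0.0996]
 [0.3897 0.0932]
 [0.3873 0.0869]
 [0.3854 0.0803]
 [0.3835 0.0737]]
fit -114.2025 [0.41932932 0.18728513]
fit -109.905846 [0.41455567 0.18551922]
fit -106.966484 [0.39222944 0.10243119]
fit -106.90409 [0.40743747 0.15410563]
231 70 [151, 154, 154, 153, 150, 149, 152, 155, 161, 171, 182, 188, 192, 196, 195, 185, 173, 161, 146, 146, 158, 171, 177, 178, 177, 177, 176, 165, 106, 66, 68, 80, 89, 92, 93, 93, 92, 92, 91, 92, 93, 92, 90, 91, 91, 90, 90, 92, 88, 90, 90, 89, 90, 91, 88, 88, 88, 88, 88, 89]
235 170 [77, 79, 77, 77, 76, 75, 77, 75, 74, 75, 74, 74, 74, 73, 74, 75, 72, 73, 72, 67, 95, 220, 254, 255, 255, 255, 255, 255, 255, 255]
242 255 [180, 182, 182, 
[... 400 characters left out ...]
34, 136, 139, 139, 139, 140, 141, 143, 148, 150, 155, 156, 159, 162, 161, 161, 164, 166, 167, 169, 169, 167, 166, 169, 170, 158, 125, 109, 109, 112, 111, 114, 112, 109, 102, 94, 94, 92, 92]
[0.43578487 0.22748159 0.079     ]
[0.40915622 0.1500243  0.079     ]
160 388.5 536.5
200 388.5 540.5
[121 121 125 126 124 123 123 129 143 160 182 204 212 213 215 217 218 218
 218 216] [140 140 138 139 141 141 143 143 142 141 155 230 254 255 255 255 255 255
 255 255 255 253 204 134 126] [134 126 126 129 130 129 129 132 137 161 234 254 255 255 255 255 255 255
 255 253 223 133 119 121 120]
[175 172 168 170 173 177 177 179 185 221 252 255 255 255 255 255 255 255
 255 255]
fit 67.02317 [0.7081758  0.03531125]
```

Run:
```python
from h import *
import pickle
c=pickle.load(open('w1.pkl','rb'));im=cv2.imread('pics/w1.png').astype(int);g=im.max(2)
for v in(125,140,155,170,185):print(v,g[v,212:256].tolist())
for v in(160,180,200,230):print(v,im[v,452:470].tolist()[::2])
print(g[136:150,400],g[136:150,450])
def fit(P,w):
    q=cv2.fitLine(np.float32(P),2,0,.001,.001).ravel();s=np.sign(q[1])*w;print('fit',np.degrees(np.arctan2(s*q[1],s*q[0])),q[2:])
# left apron edge lower, gradient max
P=[];Q=[]
for v in list(range(155,270,5))+list(range(292,355,5)):
    d=np.diff(g[v,380:396]);k=380.5+d.argmax();P.append(onz(c,k,v,.012)[:2])
    if v<245:
        d=np.diff(im[v,448:470,0]);k=448.5+d.argmin();Q.append(onz(c,k,v,.012)[:2])
print(np.round(P[::6],4),np.round(Q[::4],4));fit(P,1);fit(Q,1)
for u in(400,425,450):print(onz(c,u,135.5+np.diff(g[135:155,u]).argmax(),.012))
```

```text
125 [144, 149, 153, 157, 160, 160, 156, 131, 75, 68, 75, 77, 80, 80, 81, 82, 85, 86, 87, 88, 90, 91, 91, 89, 92, 85, 77, 63, 56, 50, 47, 48, 50, 76, 97, 101, 102, 101, 99, 98, 97, 101, 105, 105]
140 [120, 120, 120, 118, 119, 121, 125, 128, 109, 71, 69, 73, 75, 78, 78, 81, 80, 83, 84, 87, 87, 87, 87, 87, 87, 81, 75, 75, 64, 56, 49, 47, 48, 58, 80, 98, 100, 102, 101, 99, 98, 99, 104, 105]
155 [141, 142, 141, 139, 135, 133, 135, 134, 137, 118, 78, 66, 69, 74, 77, 79, 78, 81, 79, 81, 83, 82, 83, 83, 83, 84, 82, 78, 73, 62, 54, 47, 48, 49, 60, 85, 99, 102, 101, 100, 98, 102, 103, 105]
170 [124, 127, 131, 132, 136, 136, 134, 131, 127, 126, 110, 76, 65, 68, 73, 72, 74, 75, 76, 76, 79, 79, 77, 77, 77, 80, 77, 76, 71, 66, 59, 52, 45, 45, 49, 72, 96, 101, 103, 101, 99, 101, 102, 102]
185 [166, 165, 161, 156, 149, 141, 137, 134, 132, 125, 117, 100, 71, 64, 68, 69, 71, 71, 71, 72, 72, 72, 73, 75, 73, 73, 73, 74, 72, 67, 63, 56, 50, 45, 52, 93, 116, 102, 102, 101, 101, 99, 101, 103]
160 [[253, 254, 255], [252, 254, 255], [252, 254, 255], [252, 254, 255], [245, 250, 253], [164, 191, 214], [164, 19
[... 312 characters left out ...]
, 146, 163], [121, 146, 164], [126, 152, 169]]
230 [[254, 254, 255], [240, 247, 251], [126, 153, 171], [120, 143, 162], [117, 140, 157], [116, 140, 158], [125, 152, 171], [135, 166, 187], [129, 159, 179]]
[191 198 204 204 205 206 209 208 199 224 252 255 255 255] [148 153 156 158 160 164 189 242 254 255 255 255 255 255]
[[ 0.567   0.1261]
 [ 0.5585  0.0928]
 [ 0.5494  0.0575]
 [ 0.5398  0.0201]
 [ 0.5214 -0.0504]
 [ 0.51   -0.0949]] [[0.6425 0.1037]
 [0.6368 0.0817]
 [0.631  0.0589]
 [0.6249 0.0352]
 [0.6197 0.0102]]
fit 75.71531 [0.53666365 0.00801541]
fit 75.96626 [0.6304188  0.05510431]
[0.57929413 0.13336506 0.012     ]
[0.60604203 0.12770677 0.012     ]
[0.63250083 0.12099202 0.012     ]
```

Run:
```python
from h import *
import pickle
c=pickle.load(open('w1.pkl','rb'))
y=np.radians(-107);d=np.array([np.cos(y),np.sin(y)]);n=np.array([-d[1],d[0]])
for v,a,b in[(125,219.6,245.2),(155,221.6,246.8),(185,223.8,246.7)]:
    l=onz(c,a,v,.079)[:2]@n;r=onz(c,b,v,.057)[:2]@n;print(v,l,r,(l+r)/2)
print('shaft',np.array([.39223,.10243])@n)
for u,v,z in[(232,97.7,.079),(235,190,.079),(242,282,.064)]:print(onz(c,u,v,z)[:2]@d)
im=cv2.imread('pics/w1.png').astype(int);o=(im[:,:,2]-im[:,:,0])
for v in(96,150,180,212):print(v,o[v,210:285:1].tolist()[::3])
```

```text
125 0.33780821298354485 0.3554853705491834 0.34664679176636415
155 0.33750018350623434 0.355441773406869 0.34647097845655167
185 0.33735962172110057 0.3536999704480636 0.3455297960845821
shaft 0.34514378071663154
-0.3447903355991923
-0.26309465314544617
-0.15650507175129644
96 [56, 55, 53, 87, 92, 93, 90, 93, 98, 95, 89, 89, 92, 90, 94, 95, 94, 93, 91, 86, 82, 40, 41, 45, 53]
150 [38, 38, 35, 38, 10, 6, 6, 7, 7, 5, 6, 10, 27, 48, 47, 50, 51, 53, 89, 90, 87, 65, 57, 56, 56]
180 [59, 59, 50, 49, 38, 4, 5, 6, 5, 5, 5, 7, 11, 47, 47, 49, 51, 55, 91, 89, 89, 76, 47, 54, 48]
212 [18, 21, 20, 18, 21, 27, 24, 4, 12, 2, 14, 4, 5, 5, 5, 5, 5, 8, 50, 47, 47, 45, 29, 25, 29]
```

Request:
send_rows --pt "0.042 -0.0926 0 0 0 0.008 1" --pt "0.042 -0.0926 0 0 0 0.008 1" --pt "0.042 -0.0926 0.1 0 0 0.008 1" --pt "0.042 -0.0926 0.1 0 0 0.008 1" --pt "0.042 -0.0926 0.15 0 0 0.008 1" --pt "0.042 -0.0926 0.18 0 0 0.008 1" --pt "0.042 -0.0926 0.2156 0 0 0.008 1" --pt "0.042 -0.0926 0.2156 0 0 0.008 1" --pt "0.042 -0.0926 0.2156 0 0 0.008 1" --pt "0.042 -0.0926 0.2156 0 0 0.008 1"

```text
time_s: 2.7
position: [0.4195, 0.187, 0.0507]
ee_rot: [[0.296, 0.955, 0.002], [0.955, -0.296, 0.001], [0.002, 0.002, -1.0]]
ft_force: [-0.4, -0.5, 1.0]
width: 1.001
grasp_force: 0.0
```

Run:
```python
from h import *
im=manip.read_camera('wrist');cv2.imwrite('pics/w2.png',im)
```

```text
(no output)
```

View pics/w2.png

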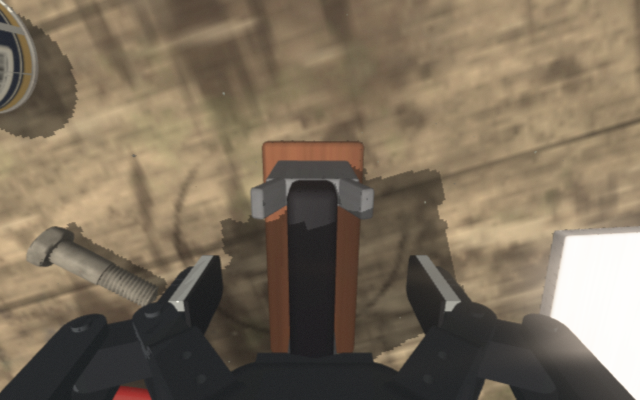

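The handle runs straight down the picture at column 312, midway between the fingers, so I'm closing on it now.

Request:
send_rows --pt "0 0 0 0 0 0 -1" --pt "0 0 0 0 0 0 -1" --pt "0 0 0 0 0 0 -1" --pt "0 0 0 0 0 0 -1" --pt "0 0 0 0 0 0 -1" --pt "0 0 0 0 0 0 -1" --pt "0 0 0 0 0 0 -1" --pt "0 0 0 0 0 0 -1" --pt "0 0 0 0 0 0 -1" --pt "0 0 0 0 0 0 -1" --newtons 70

```text
time_s: 3.58
position: [0.4189, 0.1863, 0.0491]
ee_rot: [[0.296, 0.955, 0.0], [0.955, -0.296, 0.0], [0.0, 0.0, -1.0]]
ft_force: [-0.6, 0.2, 9.1]
width: 0.22
grasp_force: 68.0
```

Request:
send_rows --pt "0 0 -0.04 0 0 0 -1" --pt "0 0 -0.09 0 0 0 -1" --pt "0 0 -0.1625 0 0 0 -1" --pt "0 0 -0.1625 0 0 0 -1" --pt "0 0 -0.1625 0 0 0 -1" --pt "-0.07 0.065 -0.1625 0 0 -0.033 -1" --pt "-0.1 0.09 -0.1625 0 0 -0.033 -1" --pt "-0.14 0.13 -0.1625 0 0 -0.033 -1" --pt "-0.18 0.164 -0.1625 0 0 -0.033 -1" --pt "-0.22 0.2 -0.1625 0 0 -0.033 -1"

```text
time_s: 4.42
position: [0.5074, -0.0044, 0.1782]
ee_rot: [[0.246, 0.969, -0.001], [0.969, -0.246, 0.0], [-0.0, -0.001, -1.0]]
ft_force: [1.3, 0.9, -0.7]
width: 0.223
grasp_force: 69.1
```

Request:
send_rows --pt "-0.04 0.03 0 0 0 0 -1" --pt "-0.0714 0.0589 0 0 0 0 -1" --pt "-0.0714 0.0589 0 0 0 0 -1" --pt "-0.0714 0.0589 0 0 0 0 -1" --pt "-0.0714 0.0589 0 0 0 0 -1"

```text
time_s: 4.83
position: [0.5384, -0.0688, 0.1782]
ee_rot: [[0.246, 0.969, -0.001], [0.969, -0.246, 0.001], [0.0, -0.001, -1.0]]
ft_force: [0.2, 1.7, -0.9]
width: 0.225
grasp_force: 69.0
```

Run:
```python
from h import *
import pickle
c=manip.get_calibration('wrist');im=manip.read_camera('wrist');pickle.dump(c,open('w3.pkl','wb'))
cv2.imwrite('pics/w3raw.png',im);g=(np.power(im/255.,.5)*255).astype(np.uint8)
cr=g[20:280,180:450];cv2.imwrite('pics/w3.png',cv2.resize(cr,None,fx=2.2,fy=2.2,interpolation=2))
T=np.array(c['camera_from_world']);print(-T[:3,:3].T@T[:3,3])
m=np.array([.5708,-.0186]);f=np.array([.2453,.9694])
for x in(-100,-60,-40,0):print(x,np.round(proj(c,np.r_[m+f*x/1000,.024])),np.round(proj(c,np.r_[m+f*x/1000,.082])))
s=manip.read_state();print(s['position'],s['ft_force'],np.round(s['joints'],2))
```

```text
[0.55785624 0.00317265 0.32047897]
-100 [333. 226.] [336. 252.]
-60 [333. 187.] [337. 206.]
-40 [334. 167.] [338. 181.]
0 [334. 124.] [339. 128.]
[ 0.53841625 -0.06829027  0.17838428] [-0.63099832  0.68131742 -1.74941943] [-0.06  0.74  0.25  1.68 -0.25  0.75  0.06]
```

View pics/w3.png

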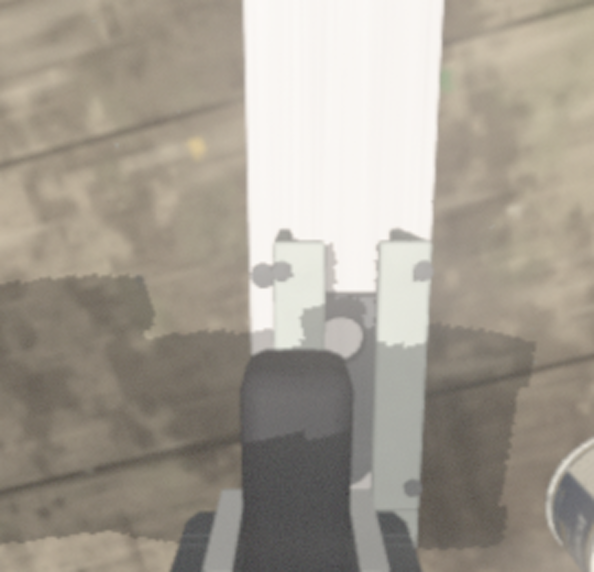

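The crop shows the bar down the slit: its square end at crop row 293 (pixel row 153), and the eye as a bright disc centred near crop (343,338), i.e. pixel (336,173.6). The slit's front is centred at column 340, close to the predicted 339.

Run:
```python
from h import *
import pickle
c=pickle.load(open('w3.pkl','rb'));m=np.array([.5708,-.0186]);f=np.array([.2453,.9694]);n=np.array([f[1],-f[0]])
im=cv2.imread('pics/w3raw.png');g=im.max(2).astype(int)
loc=lambda u,v,z:np.round([(onz(c,u,v,z)[:2]-m)@f*1000,(onz(c,u,v,z)[:2]-m)@n*1000],1)
for u in(333,338,343):print(u,g[145:190,u].tolist())
for v in(168,173,178):print(v,g[v,322:356].tolist())
print('front',loc(340,153,.024),'eye',loc(336,173.6,.024),'mouth',loc(340,129,.082), 'slitL',loc(328,129,.082),'slitR',loc(352,129,.082))
for u,v in((295,128),(363,128)):print(loc(u,v,.082))
print(loc(180+325/2.2,20+245/2.2,.082),loc(180+379/2.2,20+245/2.2,.082),loc(180+275/2.2,20+245/2.2,.082),loc(180+431/2.2,20+245/2.2,.082))
print('apron',loc(180+249/2.2,100,.012),loc(180+435/2.2,100,.012),loc(180+243/2.2,25,.012),loc(180+443/2.2,25,.012))
```

```text
333 [239, 237, 219, 212, 234, 241, 236, 187, 117, 105, 107, 93, 87, 87, 86, 85, 84, 83, 85, 114, 143, 151, 150, 150, 151, 151, 150, 150, 150, 150, 149, 150, 150, 149, 146, 108, 65, 45, 43, 43, 43, 43, 40, 41, 41]
338 [243, 243, 243, 243, 243, 243, 240, 194, 118, 91, 89, 88, 87, 86, 85, 85, 83, 83, 83, 93, 140, 154, 154, 155, 154, 153, 153, 153, 153, 152, 153, 151, 152, 151, 153, 150, 134, 91, 63, 61, 66, 67, 62, 56, 53]
343 [243, 242, 242, 243, 242, 242, 240, 194, 119, 99, 105, 104, 93, 88, 87, 85, 84, 84, 84, 82, 81, 80, 92, 120, 133, 140, 146, 149, 147, 142, 130, 122, 108, 80, 65, 62, 67, 70, 72, 71, 72, 71, 70, 71, 69]
168 [122, 121, 121, 121, 117, 120, 139, 150, 150, 153, 152, 150, 150, 150, 154, 155, 155, 155, 156, 155, 146, 120, 84, 86, 104, 116, 109, 94, 102, 146, 194, 209, 211, 211]
173 [122, 122, 121, 118, 119, 129, 148, 149, 150, 151, 151, 150, 150, 149, 150, 151, 153, 153, 154, 155, 152, 147, 122, 77, 74, 78, 78, 79, 93, 144, 194, 211, 211, 211]
178 [89, 94, 101, 101, 98, 108, 123, 133, 143, 148, 150, 149, 148, 149, 151, 151, 151, 153, 152, 144, 116, 80, 65, 67, 72, 74, 75, 75, 83, 103, 116, 119, 120, 121]
front [-26.9   5.7] eye [-46.6   2.3] mouth [-0.4  0.6] slitL [-0.4 -8.2] slitR [-0.4  9.5]
[  0.3 -32.5]
[ 0.3 17.6]
[-2.1 -8.4] [-2.1  9.8] [ -2.1 -25.2] [-2.1 27.2]
apron [ 20.6 -38.1] [20.6 40.5] [ 83.  -39.3] [83. 40.]
```

Request:
send_rows --pt "0.05 0.005 0 0 0 0 -1" --pt "0.1 0.01 0 0 0 0 -1" --pt "0.15 0.015 0 0 0 0 -1" --pt "0.2 0.02 0 0 0 0 -1" --pt "0.25 0.0249 0 0 0 0 -1" --pt "0.2826 0.0249 0 0 0 0 -1" --pt "0.2826 0.0249 0 0 0 0 -1" --pt "0.2826 0.0249 0.04 0 0 0 -1" --pt "0.2826 0.0249 0.08 0 0 0 -1" --pt "0.2826 0.0249 0.08 0 0 0 -1"

```text
time_s: 5.72
position: [0.6107, 0.1458, 0.1098]
ee_rot: [[0.245, 0.97, -0.008], [0.97, -0.245, -0.001], [-0.003, -0.007, -1.0]]
ft_force: [-1.8, -0.5, -2.4]
width: 0.225
grasp_force: 69.0
```

Run:
```python
from h import *
s=manip.read_state();p=s['position'];R=np.array(s['ee_rot']);print(s['time_s'],p,np.round(R,3).tolist())
o=p-R[:,2]*.019;tip=o-.14*R[:,0]+.032*R[:,2];print(tip)
o_=[]
for k in('scene','side'):
    c=manip.get_calibration(k);im=manip.read_camera(k);u,v=proj(c,tip);print(k,u,v,proj(c,o-.136*R[:,0]))
    u,v=int(u),int(v);cr=im[v-40:v+30,u-45:u+45];o_.append(cv2.resize(cr,None,fx=4.4,fy=4.4,interpolation=2));print('origin',u-45,v-40)
cv2.imwrite('pics/t.png',np.hstack(o_))
```

```text
5.7167 [0.61068957 0.14581972 0.10975288] [[0.245, 0.97, -0.008], [0.97, -0.245, -0.001], [-0.003, -0.007, -1.0]]
[0.5763388  0.01005817 0.09719002]
scene 358.78988833614653 211.86658478670913 (np.float64(359.0956474373716), np.float64(202.0747925489852))
origin 313 171
side 358.34241428989725 205.267926565836 (np.float64(358.9376111309515), np.float64(198.670808136611))
origin 313 165
```

View pics/t.png

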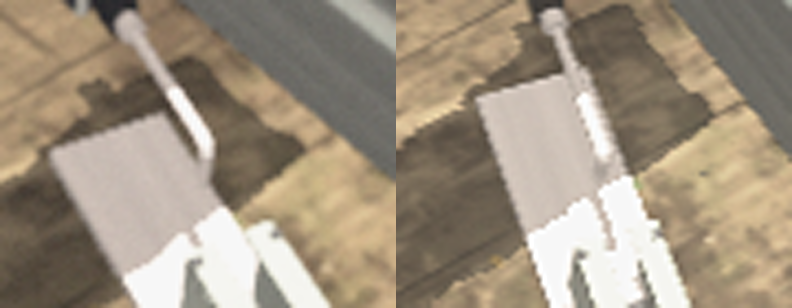

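The hook tip shows at about (360,213) in the scene view against a predicted (359,212), and at about (360.5,205) in the side view against (358,205). I'll check the camera bias on the apron corners, which are known.

Run:
```python
from h import *
m=np.array([.5708,-.0186]);f=np.array([.2453,.9694]);n=np.array([f[1],-f[0]])
for k in('scene','side'):
    c=manip.get_calibration(k);im=cv2.imread(f'pics/{k}0.png')
    for y in(-.04,.04):
        p=np.r_[m+.15*f+y*n,.012];print(k,np.round(proj(c,p),1))
    u,v=proj(c,np.r_[m+.11*f,.012]);v=int(v);u=int(u);print(v,'pred edges',[np.round((proj(c,np.r_[m+x*f+y*n,.012])),1) for x,y in((.11,-.04),(.11,.04))])
    row=im[v,:,0].astype(int);
    for dv in(-6,0,6):print(v+dv,u-35,im[v+dv,u-35:u+36,0].tolist())
S=manip.get_calibration('scene');D=manip.get_calibration('side')
print(tri((S,360,213),(D,360.5,205)))
```

```text
scene [323.8 204.8]
scene [349.8 196. ]
210 pred edges [array([329.9, 215.1]), array([356.3, 206. ])]
204 308 [123, 122, 122, 119, 122, 124, 119, 113, 113, 118, 120, 117, 118, 121, 123, 129, 155, 217, 233, 237, 246, 247, 247, 247, 247, 247, 247, 247, 247, 247, 247, 247, 247, 247, 247, 247, 247, 247, 247, 247, 247, 247, 247, 247, 247, 247, 244, 199, 126, 120, 120, 126, 132, 127, 123, 119, 117, 120, 120, 123, 126, 128, 124, 111, 111, 112, 112, 110, 107, 107, 106]
210 308 [131, 137, 140, 141, 148, 153, 157, 157, 155, 156, 153, 150, 145, 137, 132, 126, 125, 128, 172, 242, 247, 247, 247, 247, 247, 247, 247, 247, 247, 247, 247, 247, 247, 247, 247, 247, 247, 247, 247, 247, 247, 247, 247, 247, 247, 247, 247, 247, 247, 247, 244, 191, 107, 105, 103, 107, 109, 116, 122, 126, 136, 140, 141, 135, 131, 116, 104, 114, 124, 133, 139]
216 308 [117, 106, 103, 111, 113, 108, 97, 87, 87, 89, 90, 92, 93, 94, 90, 85, 88, 85, 86, 84, 93, 119, 217, 245, 247, 247, 247, 247, 247, 247, 247, 247, 247, 247, 246, 247, 247, 247, 247, 247, 247, 247, 247, 247, 247, 247, 247, 247, 247, 247, 247, 247, 247, 247, 244, 1
[... 605 characters left out ...]
, 114, 104, 104, 104, 104, 107, 112, 120, 119, 104, 194, 253, 249, 247, 247, 247, 247, 247, 247, 247, 247, 247, 247, 247, 247, 247, 247, 247, 247, 247, 247, 247, 247, 247, 247, 247, 247, 249, 238, 150, 122, 125, 124, 126, 127, 130, 136, 138, 146, 153, 160, 161, 153, 146, 134, 125, 110, 114, 134, 147]
200 312 [106, 111, 111, 119, 130, 139, 140, 139, 136, 131, 124, 124, 123, 118, 115, 119, 125, 127, 118, 111, 108, 113, 122, 136, 252, 249, 247, 247, 247, 247, 247, 247, 247, 247, 247, 247, 247, 247, 247, 247, 247, 247, 247, 247, 247, 247, 247, 247, 247, 247, 248, 253, 228, 112, 120, 123, 122, 134, 148, 153, 155, 163, 174, 177, 175, 170, 160, 155, 154, 152, 149]
[0.58709757 0.01444401 0.08014947]
```

Request:
send_rows --pt "0 0.002 0.04 0 0 0 -1" --pt "0 0.002 0.081 0 0 0 -1" --pt "0 0.002 0.081 0 0 0 -1" --pt "0 0.002 0.081 0 0 0 -1" --pt "0 0.002 0.081 0 0 0 -1"

```text
time_s: 6.23
position: [0.6165, 0.1447, 0.0528]
ee_rot: [[0.246, 0.969, 0.003], [0.969, -0.246, 0.0], [0.001, 0.003, -1.0]]
ft_force: [0.2, 0.5, -0.7]
width: 0.223
grasp_force: 69.0
```

```bash
cat > st.py <<'E'
from h import *
m=np.array([.5708,-.0186]);f=np.array([.2453,.9694]);n=np.array([f[1],-f[0]])
s=manip.read_state();p=s['position'];R=np.array(s['ee_rot']);q=p[:2]-m
t=p-R[:,2]*.019-.14*R[:,0]+.032*R[:,2]
print(s['time_s'],'tcp feeder mm',np.round([q@f*1e3,q@n*1e3,p[2]*1e3],1),'tip',np.round([(t[:2]-m)@f*1e3,(t[:2]-m)@n*1e3,t[2]*1e3],1),np.round(R,3).tolist(),s['ft_force'],s['grasp_force'])
E
python3 st.py
```

```text
6.2333 tcp feeder mm [169.5   4.3  52.8] tip [29.6  4.2 39.7] [[0.246, 0.969, 0.003], [0.969, -0.246, 0.0], [0.001, 0.003, -1.0]] [ 0.20499611  0.51449224 -0.68201233] 68.96977543830872
```

Request:
send_rows --pt "0 -0.0054 0 0 0 0 -1" --pt "0 -0.0054 0 0 0 0 -1" --pt "0 -0.0054 0 0 0 0 -1" --pt "0 -0.0054 0 0 0 0 -1"

```text
time_s: 6.57
position: [0.6114, 0.1457, 0.0508]
ee_rot: [[0.246, 0.969, 0.001], [0.969, -0.246, 0.0], [0.0, 0.001, -1.0]]
ft_force: [-0.2, 0.0, -0.2]
width: 0.221
grasp_force: 69.0
```

```bash
python3 st.py
```

```text
6.5667 tcp feeder mm [169.2  -0.9  50.8] tip [29.2 -1.  37.7] [[0.246, 0.969, 0.001], [0.969, -0.246, 0.0], [0.0, 0.001, -1.0]] [-0.24478065  0.00508898 -0.17599727] 68.97795796394348
```

Request:
send_rows --pt "0 0.001 0.006 0 0 0 -1" --pt "0 0.001 0.006 0 0 0 -1" --pt "-0.015 0.001 0.006 0 0 0 -1" --pt "-0.03 0.001 0.006 0 0 0 -1" --pt "-0.045 0.001 0.006 0 0 0 -1" --pt "-0.06 0.001 0.006 0 0 0 -1" --pt "-0.075 0.001 0.006 0 0 0 -1" --pt "-0.09 0.001 0.006 0 0 0 -1" --pt "-0.095 0.001 0.006 0 0 0 -1" --pt "-0.095 0.001 0.006 0 0 0 -1"

```text
time_s: 7.4
position: [0.5931, 0.0702, 0.0454]
ee_rot: [[0.248, 0.969, -0.0], [0.969, -0.248, -0.0], [-0.0, 0.0, -1.0]]
ft_force: [-0.2, -1.0, -1.1]
width: 0.225
grasp_force: 69.0
```

Request:
send_rows --pt "0 0 0 0 0 0 -1" --pt "0 0 0 0 0 0 -1" --pt "0 0 0 0 0 0 -1"

```text
time_s: 7.65
position: [0.5933, 0.0724, 0.0452]
ee_rot: [[0.245, 0.969, -0.0], [0.969, -0.245, 0.0], [0.0, -0.0, -1.0]]
ft_force: [-0.3, -0.1, -0.8]
width: 0.224
grasp_force: 69.0
```

```bash
python3 st.py
```

```text
7.65 tcp feeder mm [93.7 -0.5 45.2] tip [-46.3  -0.6  32.1] [[0.245, 0.969, -0.0], [0.969, -0.245, 0.0], [0.0, -0.0, -1.0]] [-0.26284187 -0.11950113 -0.75823997] 68.98679494857788
```

Good alignment, so I'm lowering the hook by 16 mm.

Request:
send_rows --pt "0 0.001 0.005 0 0 0 -1" --pt "0 0.001 0.01 0 0 0 -1" --pt "0 0.001 0.015 0 0 0 -1" --pt "0 0.001 0.02 0 0 0 -1" --pt "0 0.001 0.02 0 0 0 -1" --pt "0 0.001 0.02 0 0 0 -1" --pt "0 0.001 0.02 0 0 0 -1"

```text
time_s: 8.23
position: [0.594, 0.0714, 0.0293]
ee_rot: [[0.246, 0.969, 0.0], [0.969, -0.246, -0.0], [-0.0, 0.0, -1.0]]
ft_force: [0.3, 0.2, -1.3]
width: 0.225
grasp_force: 69.0
```

```bash
python3 st.py
```

```text
8.2333 tcp feeder mm [93.   0.5 29.3] tip [-47.    0.3  16.3] [[0.246, 0.969, 0.0], [0.969, -0.246, -0.0], [-0.0, 0.0, -1.0]] [ 0.28828228  0.22523151 -1.29892011] 68.98627281188965
```

Request:
send_rows --pt "0.005 0 0 0 0 0 -1" --pt "0.012 0 0 0 0 0 -1" --pt "0.022 0 0 0 0 0 -1" --pt "0.032 0 0 0 0 0 -1" --pt "0.042 0 0 0 0 0 -1" --pt "0.052 0 0 0 0 0 -1" --pt "0.062 0 0 0 0 0 -1" --pt "0.072 0 0 0 0 0 -1" --pt "0.082 0 0 0 0 0 -1" --pt "0.09 0 0 0 0 0 -1"

```text
time_s: 9.07
position: [0.6119, 0.1424, 0.0292]
ee_rot: [[0.246, 0.969, -0.0], [0.969, -0.246, 0.0], [0.0, -0.0, -1.0]]
ft_force: [-0.8, -1.9, -0.1]
width: 0.225
grasp_force: 69.2
```

Request:
send_rows --pt "0.01 0 0 0 0 0 -1" --pt "0.02 0 0 0 0 0 -1" --pt "0.03 0 0 0 0 0 -1" --pt "0.04 0 0 0 0 0 -1" --pt "0.05 0 0 0 0 0 -1" --pt "0.06 0 0 0 0 0 -1" --pt "0.07 0 0 0 0 0 -1" --pt "0.08 0 0 0 0 0 -1" --pt "0.086 0 0 0 0 0 -1" --pt "0.086 0 0 0 0 0 -1"

```text
time_s: 9.9
position: [0.6287, 0.2094, 0.0291]
ee_rot: [[0.245, 0.97, 0.0], [0.97, -0.245, 0.001], [0.001, -0.0, -1.0]]
ft_force: [-0.3, -0.4, -1.2]
width: 0.223
grasp_force: 69.2
```

```bash
python3 st.py;python3 - <<'E'
from h import *
o=[]
for k,u,v in(('scene',345,215),('side',345,205)):
    im=manip.read_camera(k);o.append(cv2.resize(im[v-50:v+45,u-50:u+50],None,fx=4,fy=4,interpolation=2))
cv2.imwrite('pics/p.png',np.hstack(o))
E
```

```text
9.9 tcp feeder mm [2.352e+02 2.000e-01 2.910e+01] tip [95.2  0.2 16. ] [[0.245, 0.97, 0.0], [0.97, -0.245, 0.001], [0.001, -0.0, -1.0]] [-0.34126808 -0.37196286 -1.20329779] 69.17826175689697
```

View pics/p.png

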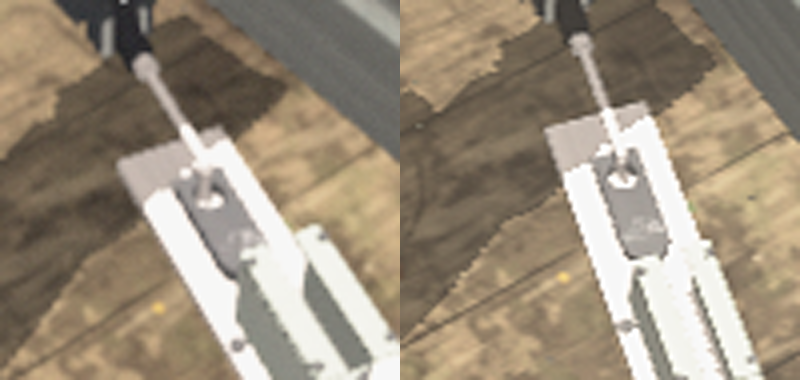

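Both views show the bar out on the apron with the hook in its eye. I'll pull 8 mm more for margin, ease the hook back off the rim, then lift it clear.

Request:
send_rows --pt "0.005 0 0 0 0 0 -1" --pt "0.01 0 0 0 0 0 -1" --pt "0.01 0 0 0 0 0 -1" --pt "0.01 0 0 0 0 0 -1" --pt "0.003 0 0 0 0 0 -1" --pt "0.003 0 0 0 0 0 -1" --pt "0.003 0 0 0 0 0 -1" --pt "0.003 0 0 0 0 0 -1" --pt "0.003 0 -0.01 0 0 0 -1" --pt "0.003 0 -0.02 0 0 0 -1"

```text
time_s: 10.83
position: [0.6291, 0.2103, 0.0457]
ee_rot: [[0.246, 0.969, -0.001], [0.969, -0.246, -0.0], [-0.0, -0.0, -1.0]]
ft_force: [-0.3, 0.1, -0.5]
width: 0.222
grasp_force: 69.1
```

Request:
send_rows --pt "0 0 -0.01 0 0 0 -1" --pt "0 0 -0.02 0 0 0 -1" --pt "0 0 -0.04 0 0 0 -1" --pt "0 0 -0.08 0 0 0 -1" --pt "0 0 -0.1 0 0 0 -1" --pt "0 0 -0.1 0 0 0 -1" --pt "0 0 -0.1 0 0 0 -1" --pt "0 0 -0.1 0 0 0 -1"

```text
time_s: 11.5
position: [0.6289, 0.2103, 0.1248]
ee_rot: [[0.246, 0.969, -0.001], [0.969, -0.246, -0.0], [-0.0, -0.001, -1.0]]
ft_force: [0.2, -0.4, -1.3]
width: 0.222
grasp_force: 69.1
```

```bash
python3 st.py;python3 - <<'E'
from h import *
im=manip.read_camera('side');cv2.imwrite('pics/side2.png',im)
c=manip.get_calibration('side')
m=np.array([.5708,-.0186]);f=np.array([.2453,.9694]);n=np.array([f[1],-f[0]])
T=lambda x,y:np.round(proj(c,np.r_[m+f*x/1e3+n*y/1e3,.024]),1).tolist()
print('tail pred',T(27,0),'end',T(117,0),'eye',T(97,0))
cr=im[140:260,300:420];g=cr.max(2);mm=((g<130)&(g>60)).astype(np.uint8)
M=np.zeros((400,640),np.uint8);poly=np.array([proj(c,np.r_[m+f*x+n*y,.018]) for x,y in((.005,-.03),(.14,-.03),(.14,.03),(.005,.03))]).astype(np.int32)
cv2.fillPoly(M,[poly],1);d=(im.max(2)<140)&(M>0);v,u=np.nonzero(d)
P=np.array([onz(c,a,b,.024)[:2]-m for a,b in zip(u,v)]);x=P@f*1e3;y=P@n*1e3;print(len(x),np.percentile(x,[1,50,99]),np.percentile(y,[1,50,99]))
E
```

```text
11.5 tcp feeder mm [2.362e+02 2.000e-01 1.248e+02] tip [9.620e+01 1.000e-01 1.119e+02] [[0.246, 0.969, -0.001], [0.969, -0.246, -0.0], [-0.0, -0.001, -1.0]] [ 0.2401336  -0.41664034 -1.33817098] 69.09143686294556
tail pred [357.0, 216.8] end [346.9, 190.2] eye [349.1, 195.9]
65 [  3.02083832  98.89595342 114.42345821] [-19.49223939  -1.09148064  15.36760277]
```

Request:
send_rows --pt "-0.02 -0.04 0 0 0 0.033 -1" --pt "-0.035 -0.09 0 0 0 0.033 -1" --pt "-0.05 -0.13 0 0 0 0.033 -1" --pt "-0.07 -0.17 0 0 0 0.033 -1" --pt "-0.085 -0.21 0 0 0 0.033 -1" --pt "-0.0937 -0.247 0 0 0 0.033 -1" --pt "-0.0937 -0.247 0 0 0 0.033 -1" --pt "-0.0937 -0.247 0 0 0 0.033 -1" --pt "-0.0937 -0.247 0 0 0 0.033 -1" --pt "-0.0937 -0.247 0 0 0 0.033 -1"

```text
time_s: 12.38
position: [0.42, 0.1862, 0.1249]
ee_rot: [[0.296, 0.955, 0.0], [0.955, -0.296, -0.0], [-0.0, 0.0, -1.0]]
ft_force: [-0.3, -0.9, -1.6]
width: 0.223
grasp_force: 69.2
```

Request:
send_rows --pt "0 0 0 0 0 0 -1" --pt "0 0 0 0 0 0 -1" --pt "0 0 0 0 0 0 -1" --pt "0 0 0 0 0 0 -1"

```text
time_s: 12.72
position: [0.4194, 0.1862, 0.1251]
ee_rot: [[0.296, 0.955, -0.0], [0.955, -0.296, -0.0], [-0.0, 0.0, -1.0]]
ft_force: [0.0, 0.2, -0.2]
width: 0.223
grasp_force: 69.2
```

```bash
cat > r.py <<'E'
from h import *
s=manip.read_state();p=np.array(s['position']);R=np.array(s['ee_rot']);print(s['time_s'],p,np.degrees(np.arctan2(R[1,1],R[0,1])),'need scaled',np.round(R.T@(np.array([.4189,.1863,.0491])-p)/.8,4))
E
python3 r.py
```

```text
12.7167 [0.4194337  0.18619487 0.12513441] -17.235488133396426 need scaled [-0.0001 -0.0007  0.095 ]
```

Aligned within 0.6 mm. Next I'm descending gently.

Request:
send_rows --pt "0 -0.0007 0.03 0 0 0 -1" --pt "0 -0.0007 0.05 0 0 0 -1" --pt "0 -0.0007 0.06 0 0 0 -1" --pt "0 -0.0007 0.07 0 0 0 -1" --pt "0 -0.0007 0.08 0 0 0 -1" --pt "0 -0.0007 0.087 0 0 0 -1" --pt "0 -0.0007 0.092 0 0 0 -1" --pt "0 -0.0007 0.094 0 0 0 -1" --pt "0 -0.0007 0.094 0 0 0 -1" --pt "0 -0.0007 0.094 0 0 0 -1"

```text
time_s: 13.55
position: [0.4188, 0.1865, 0.0503]
ee_rot: [[0.296, 0.955, 0.0], [0.955, -0.296, 0.0], [0.0, 0.0, -1.0]]
ft_force: [-0.4, 1.2, -0.4]
width: 0.221
grasp_force: 69.3
```

Request:
send_rows --pt "0 0 0 0 0 0 -1" --pt "0 0 0 0 0 0 -1" --pt "0 0 0 0 0 0 -1"

```text
time_s: 13.8
position: [0.4188, 0.1865, 0.0502]
ee_rot: [[0.296, 0.955, 0.0], [0.955, -0.296, 0.0], [0.0, 0.0, -1.0]]
ft_force: [1.4, -0.4, -1.7]
width: 0.225
grasp_force: 69.3
```

```bash
python3 r.py
```

```text
13.8 [0.4188289 0.1865126 0.0502168] -17.22124442411523 need scaled [-0.0002  0.0002  0.0014]
```

Request:
send_rows --pt "0 0 0.0014 0 0 0 -1" --pt "0 0 0.0014 0 0 0 -1" --pt "0 0 0.0014 0 0 0 -1" --pt "0 0 0.0014 0 0 0 0.2" --pt "0 0 0.0014 0 0 0 1" --pt "0 0 0.0014 0 0 0 1" --pt "0 0 0.0014 0 0 0 1" --pt "0 0 0.0014 0 0 0 1" --pt "0 0 0.0014 0 0 0 1" --pt "0 0 0.0014 0 0 0 1"

```text
time_s: 14.63
position: [0.4188, 0.1864, 0.0489]
ee_rot: [[0.296, 0.955, -0.0], [0.955, -0.296, -0.0], [-0.0, 0.0, -1.0]]
ft_force: [0.0, 0.1, 0.3]
width: 1.0
grasp_force: 0.0
```

Request:
send_rows --pt "0 0 -0.02 0 0 0 1" --pt "0 0 -0.05 0 0 0 1" --pt "0 0 -0.1 0 0 0 1" --pt "0 0 -0.15 0 0 0 1" --pt "0 0 -0.19 0 0 0 1" --pt "0.05 0.05 -0.19 0 0 0 1" --pt "0.05 0.1 -0.19 0 0 0 1" --pt "0.05 0.1 -0.19 0 0 0 1" --pt "0.05 0.1 -0.19 0 0 0 1" --pt "0.05 0.1 -0.19 0 0 0 1"

```text
time_s: 15.47
position: [0.5067, 0.2007, 0.2005]
ee_rot: [[0.297, 0.955, -0.001], [0.955, -0.297, -0.0], [-0.001, -0.001, -1.0]]
ft_force: [-1.2, 0.4, -0.4]
width: 1.002
grasp_force: 0.0
```

Run:
```python
from h import *
import pickle
c=manip.get_calibration('wrist');im=manip.read_camera('wrist');cv2.imwrite('pics/w4.png',im);pickle.dump(c,open('w4.pkl','wb'))
s=manip.read_state();print(s['position'],np.round(s['joints'],2))
```

```text
[0.50627694 0.20093891 0.20064434] [-0.63  0.73  0.37  1.65 -0.34  0.83 -0.41]
```

View pics/w4.png

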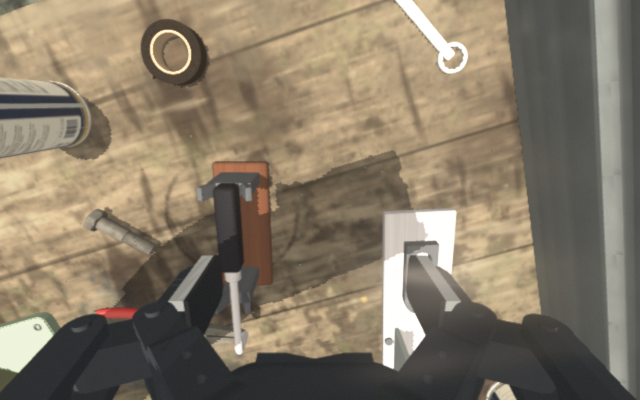

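The pick is back in its rest, handle at (228,225) and shaft to (239,350). The bar lies on the apron with its square end at row 243 against the apron end at row 210, and its rounded tail is visible at about (420,310), clear of the mouth. Next is the plunger, with the fingers shut.

Request:
send_rows --pt "-0.05 0.02 0 0 0 0 -1" --pt "-0.1 0.04 0 0 0 0 -1" --pt "-0.15 0.06 0 0 0 0 -1" --pt "-0.2 0.08 0 0 0 0 -1" --pt "-0.25 0.1 0 0 0 0 -1" --pt "-0.3 0.12 0 0 0 0 -1" --pt "-0.35 0.14 0 0 0 0 -1" --pt "-0.4015 0.1684 0 0 0 0 -1" --pt "-0.4015 0.1684 0 0 0 0 -1" --pt "-0.4015 0.1684 0 0 0 0 -1"

```text
time_s: 16.35
position: [0.5398, -0.1495, 0.201]
ee_rot: [[0.301, 0.954, -0.0], [0.954, -0.301, -0.002], [-0.002, 0.0, -1.0]]
ft_force: [0.1, -0.5, -0.4]
width: -0.004
grasp_force: 0.0
```

Request:
send_rows --pt "0 0 0 0 0 0 -1" --pt "0 0 0 0 0 0 -1" --pt "0 0 0 0 0 0 -1" --pt "0 0 0 0 0 0 -1"

```text
time_s: 16.68
position: [0.5406, -0.1445, 0.201]
ee_rot: [[0.295, 0.956, -0.0], [0.956, -0.295, 0.0], [0.0, -0.0, -1.0]]
ft_force: [-0.1, -0.1, -0.2]
width: 0.004
grasp_force: 0.0
```

```bash
sed -i 's/\[.4189,.1863,.0491\]/[.5395,-.1458,.125]/' r.py; python3 r.py
python3 - <<'E'
from h import *
S=manip.get_calibration('scene');D=manip.get_calibration('side')
# plunger bright blob from the first pictures
for k,c,(u,v) in(('scene',S,(393,258)),('side',D,(379,256))):
    im=cv2.imread(f'pics/{k}0.png').max(2).astype(int)[v-14:v+16,u-14:u+15]
    print(k,[ (v-14+i,u-14+int(np.nonzero(r>225)[0].min()),u-14+int(np.nonzero(r>225)[0].max())) for i,r in enumerate(im) if (r>225).any()])
    for z in(.10,.11,.12):print(z,np.round(proj(c,[.5395,-.1458,z]),1))
E
```

```text
16.6833 [ 0.54058526 -0.14450793  0.20103404] -17.131783400463195 need scaled [-0.002  -0.0008  0.095 ]
scene [(244, 382, 389), (245, 383, 390), (246, 384, 391), (247, 384, 391), (248, 385, 390), (249, 386, 390), (250, 386, 393), (251, 387, 394), (252, 388, 394), (253, 388, 395), (254, 379, 397), (255, 379, 398), (256, 379, 399), (257, 379, 400), (258, 379, 401), (259, 379, 401), (260, 379, 401), (261, 379, 401), (262, 379, 401), (263, 379, 401), (264, 379, 400), (265, 379, 399), (266, 379, 397), (267, 380, 405), (268, 380, 405), (269, 381, 406), (270, 382, 407), (271, 382, 407), (272, 383, 407), (273, 383, 407)]
0.1 [393.8 262.6]
0.11 [394.5 260.1]
0.12 [395.1 257.6]
side [(242, 365, 382), (243, 365, 382), (244, 365, 381), (245, 365, 381), (246, 365, 384), (247, 365, 384), (248, 365, 383), (249, 367, 385), (250, 367, 385), (251, 365, 385), (252, 365, 386), (253, 368, 386), (254, 366, 386), (255, 366, 387), (256, 367, 386), (257, 367, 387), (258, 368, 387), (259, 368, 387), (260, 368, 389), (261, 369, 389), (262, 369, 389), (263, 369, 390), (264, 370, 390), (265, 370, 392), (266, 370, 391), (267, 365, 392), (268, 365, 392), (269, 365, 393), (270, 365, 392), (271, 365, 388)]
0.1 [380.3 259. ]
0.11 [380.8 257.8]
0.12 [381.3 256.5]
```

Request:
send_rows --pt "-0.002 -0.0008 0.03 0 0 0 -1" --pt "-0.002 -0.0008 0.06 0 0 0 -1" --pt "-0.002 -0.0008 0.08 0 0 0 -1" --pt "-0.002 -0.0008 0.09 0 0 0 -1" --pt "-0.002 -0.0008 0.095 0 0 0 -1" --pt "-0.002 -0.0008 0.095 0 0 0 -1" --pt "-0.002 -0.0008 0.095 0 0 0 -1"

```text
time_s: 17.27
position: [0.5398, -0.147, 0.1257]
ee_rot: [[0.296, 0.955, 0.001], [0.955, -0.296, -0.0], [-0.0, 0.001, -1.0]]
ft_force: [0.9, 0.3, 0.7]
width: 0.006
grasp_force: 0.0
```

Request:
send_rows --pt "0 0 0.005 0 0 0 -1" --pt "0 0 0.0075 0 0 0 -1" --pt "0 0 0.01 0 0 0 -1" --pt "0 0 0.01 0 0 0 -1" --pt "0 0 0.01 0 0 0 -1"

```text
time_s: 17.68
position: [0.5395, -0.1471, 0.117]
ee_rot: [[0.296, 0.955, -0.0], [0.955, -0.296, -0.0], [-0.0, 0.0, -1.0]]
ft_force: [-0.2, -0.2, 0.5]
width: -0.0
grasp_force: 0.0
```

Request:
send_rows --pt "0 0 0.003 0 0 0 -1" --pt "0 0 0.006 0 0 0 -1" --pt "0 0 0.008 0 0 0 -1" --pt "0 0 0.008 0 0 0 -1" --pt "0 0 0.008 0 0 0 -1"

```text
time_s: 18.1
position: [0.5395, -0.1471, 0.1105]
ee_rot: [[0.296, 0.955, 0.0], [0.955, -0.296, -0.0], [-0.0, 0.0, -1.0]]
ft_force: [0.4, -0.3, 3.0]
width: -0.003
grasp_force: 1.4
```

Request:
send_rows --pt "0 0 0.003 0 0 0 -1" --pt "0 0 0.006 0 0 0 -1" --pt "0 0 0.008 0 0 0 -1" --pt "0 0 0.008 0 0 0 -1" --pt "0 0 0.008 0 0 0 -1"

```text
time_s: 18.52
position: [0.5396, -0.1471, 0.1041]
ee_rot: [[0.296, 0.955, 0.0], [0.955, -0.296, -0.0], [-0.0, 0.0, -1.0]]
ft_force: [0.6, 0.5, 4.8]
width: -0.002
grasp_force: 2.7
```

Request:
send_rows --pt "0 0 0.001 0 0 0 -1" --pt "0 0 0.002 0 0 0 -1" --pt "0 0 0.002 0 0 0 -1" --pt "0 0 0.002 0 0 0 -1"

```text
time_s: 18.85
position: [0.5396, -0.1471, 0.1026]
ee_rot: [[0.296, 0.955, 0.0], [0.955, -0.296, -0.0], [-0.0, 0.0, -1.0]]
ft_force: [0.3, -0.3, 6.0]
width: -0.001
grasp_force: 3.0
```

Request:
send_rows --pt "0 0 0.001 0 0 0 -1" --pt "0 0 0.002 0 0 0 -1" --pt "0 0 0.003 0 0 0 -1" --pt "0 0 0.003 0 0 0 -1" --pt "0 0 0.003 0 0 0 -1"

```text
time_s: 19.27
position: [0.5396, -0.1471, 0.1002]
ee_rot: [[0.296, 0.955, 0.0], [0.955, -0.296, -0.0], [-0.0, 0.0, -1.0]]
ft_force: [-0.6, 0.6, 7.2]
width: -0.003
grasp_force: 3.5
```

Request:
send_rows --pt "0 0 0.001 0 0 0 -1" --pt "0 0 0.002 0 0 0 -1" --pt "0 0 0.002 0 0 0 -1" --pt "0 0 0.002 0 0 0 -1"

```text
time_s: 19.6
position: [0.5396, -0.1471, 0.0986]
ee_rot: [[0.296, 0.955, 0.0], [0.955, -0.296, -0.0], [-0.0, 0.0, -1.0]]
ft_force: [-0.3, -0.5, 9.0]
width: -0.001
grasp_force: 3.8
```

Request:
send_rows --pt "0 0 0.001 0 0 0 -1" --pt "0 0 0.002 0 0 0 -1" --pt "0 0 0.002 0 0 0 -1" --pt "0 0 0.002 0 0 0 -1"

```text
time_s: 19.93
position: [0.5397, -0.1472, 0.0979]
ee_rot: [[0.296, 0.955, 0.001], [0.955, -0.296, -0.0], [0.0, 0.001, -1.0]]
ft_force: [-4.1, 1.9, 23.8]
width: 0.002
grasp_force: 12.0
```

The force jumped to 24 N, which is the hard stop, so the plunger is fully down. Now letting it up and retreating.

Request:
send_rows --pt "0 0 -0.01 0 0 0 -1" --pt "0 0 -0.02 0 0 0 -1" --pt "0 0 -0.04 0 0 0 -1" --pt "0 0 -0.08 0 0 0 -1" --pt "0 0 -0.12 0 0 0 -1" --pt "0 0 -0.16 0 0 0 -1" --pt "-0.08 -0.05 -0.18 0 0 0 -1" --pt "-0.12 -0.1 -0.18 0 0 0 -1" --pt "-0.12 -0.1 -0.18 0 0 0 -1" --pt "-0.12 -0.1 -0.18 0 0 0 -1"

```text
time_s: 20.77
position: [0.429, -0.2188, 0.2421]
ee_rot: [[0.302, 0.953, -0.002], [0.953, -0.302, -0.002], [-0.002, -0.001, -1.0]]
ft_force: [-1.3, -0.1, 0.1]
width: -0.002
grasp_force: 0.0
```

Request:
send_rows --pt "0 0 0 0 0 0 -1" --pt "0 0 0 0 0 0 -1" --pt "0 0 0 0 0 0 -1"

```text
time_s: 21.02
position: [0.4353, -0.2144, 0.2407]
ee_rot: [[0.295, 0.956, -0.0], [0.956, -0.295, 0.0], [0.0, -0.0, -1.0]]
ft_force: [0.3, -0.3, 0.0]
width: -0.003
grasp_force: 0.0
```

Run:
```python
from h import *
im=manip.read_camera('scene');cv2.imwrite('pics/end.png',im[120:400,200:520])
```

```text
(no output)
```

View pics/end.png

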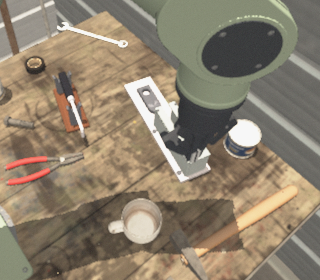

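The final picture shows the bar flat on the apron at about (150,97), the pick in its rest, and the mug, tape and tin in place. The arm is clear, so I'm handing in.

```bash
python3 -c "
from station import manip
print(manip.job_done())"
```

```text
the job is handed in; nothing more can be done
None
```

I've handed the job in at about 21 s: the bar is flat on the apron clear of the channel, the pick is back in its rest hook down, the plunger was pushed to its stop and let go (the arm hid its return in the last picture), and the mug, tape roll and tin were not touched.

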